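# Hold the loupe in focus over the part at the height gauge

### The job

One of the three gearbox parts has the height gauge standing right behind it: that is the one to be inspected. Pick up the loupe by its handle and hold it in the air centred over that part, level, with the lens at the height the gauge's pointer marks. Finish while still holding it there motionless, touching nothing else with the loupe, and leave the parts, the gauge and its pointer, and the other things undisturbed.

Things in the scene. Friction and masses are not known exactly. Their poses are not given: they have to be found in the camera images.
- loupe: hand loupe lying flat on the bench, lens to its own +x, handle to its -x. Aluminium lens ring 72 mm outside diameter, 20 mm tall, clear lens in it; then a straight black handle 18 mm wide (along y) and 24 mm tall (z = 0 to 24 mm), from x = -46 to x = -146 mm. Mass 0.08 to 0.17 kg, balance point about 54 mm behind the lens centre. Origin: centre of the underside of the lens ring; z is up and square to the lens
- loupe_lens (a point): centre of the loupe's lens, 10 mm above the underside
- loupe_grip (a point): good place to grip, on the handle 70 mm behind the lens centre, 14 mm above the underside; the fingers close along the loupe's y, 18 mm
- gauge: height gauge fixed to the bench mat, behind (+x of) one of the three parts, about 0.11 m from that part's centre and at least 0.16 m from the others'. Square grey foot 50 x 50 x 34 mm, slim steel column, 240 mm tall in all. Origin: centre of its underside; its pointer points along its own -x, towards the part
- pointer_tip (a point): tip of the gauge's small horizontal pointer, 40 mm from the column's axis. It marks the focal height: between 120 and 180 mm above the mat, a different height each time. The slide that carries it moves up and down the column if pushed with more than about 6 N
- mat: black rubber bench mat, 300 x 460 mm and 3 mm thick, fixed; the three parts stand on it in a row, with the gauge, jar and socket in a second row behind them. Origin: centre of its underside
- bearing: a tapered-roller-bearing: plain steel ring 72 mm across and 40 mm tall with a 30 mm bore and a circle of rollers in its top face. Loose, standing on the mat; origin: centre of its underside. One of three parts whose places in the row change
- pinion: a bevel pinion: steel toothed cone, about 78 mm across the teeth at its foot, with a 28 mm stub on top, 48 mm tall in all. Loose, standing on the mat; origin: centre of its underside. One of three parts whose places in the row change
- flange: a coupling flange: steel disc 76 mm across and 10 mm thick with six bolt holes and a 40 mm hub on top, 44 mm tall in all. Loose, standing on the mat; origin: centre of its underside. One of three parts whose places in the row change
- jar: bystander: white jar with a dark lid, 52 mm across, 65 mm tall, loose on the mat behind one of the parts; origin: centre of its underside
- socket: bystander: steel wrench socket, a tapered cylinder with a square hole in its top, 38 mm across, 60 mm tall, loose on the mat behind one of the parts; origin: centre of its underside

How it is judged:
By the outcome, as a careful person would: the job done as asked, in the order asked, and still so for the second after the job is handed in, while the arm keeps its last pose, push and grip.
It also fails if it takes over 35 s, if anything falls off the work surface, if the arm or the gripper's body presses on something with over 40 N, if the wrist force passes 120 N, or if a joint passes its speed limit or range.

### The arm

A 7-joint arm with a two-finger parallel gripper is mounted at the origin on the work surface. World frame = base frame: x ahead of the robot, y to its left, z up, the work surface at z = 0. Lengths are in mm, angles in rad, forces in N, time in s.
With the tool pointing down it reaches from about 400 to 875 mm from the base axis. Payload 4.4 kg.
Tool frame: the origin (TCP) lies midway between the tips of the shut fingers; the grasp point (between the pads) lies 19 mm behind it (ctrl.grip_point_offset is the distance from the TCP to the grasp point, in mm); z points along the fingers, y is the direction in which the jaws open and shut (so a half turn about z gives the same grasp; the last joint's range is limited). The gripper opens to 85 mm and grips with 20 to 120 N. Pads are 22 mm wide; open, the fingers measure 114 mm over their backs; the gripper's body (76 mm by 85 mm) begins 54 mm behind the grasp point. The pads swing forward as they close: fully open they stand 13 mm farther back than shut.
Start: joints at [-1.386, 0.628, 0.038, 1.517, -0.027, 0.996, -0.02], TCP at [161.29, 629.685, 201.613] pointing down, gripper open.
Joint ranges: [-3.06, 3.06], [-0.37, 2.12], [-1.25, 1.32], [0.18, 2.47], [-1.1, 4.24], [0.23, 1.98], [-2.94, 2.94]. Speed limits (rad/s): [2.57, 2.57, 3.14, 3.14, 3.14, 3.14, 3.14].

### API

Orientations are given as [roll, pitch, yaw] about the fixed x, y, z axes, in that order (R = Rz(yaw) Ry(pitch) Rx(roll)).
In Python, from cell import ctrl, imaging, models gives the robot as it stands. The module is installed in compiled form; this text tells all that it offers.
- The arm moves only by the tool drive_tool, never from a script. Its argument "deltas" is text: rows parted by semicolons, each of 5 numbers parted by spaces: the shift along the tool's x, y, z in m, then the turn about the tool's z in degrees, then the finger opening in m, from 0 to 0.0854. A call has 1 to 12 rows; each row is the pose to reach, as a shift and turn from the pose commanded when the call began, along the tool's axes at that moment; what a row does not reach only later rows make up. A row lasts 1/8 s, in which the tool goes at most 62.5 mm and 10.7 degrees, less where a joint would pass 70% of its speed; a pose out of reach is approached as far as the arm can. A call with a gripper value outside its range is refused whole. The fingers move at their own pace and stop on an object; the grip force is fixed at half the most. Time passes only in rows, so rows that repeat a pose let the fingers close. It gives the time, the measured TCP pose, the force and the opening at its end, in the units of the state.
- ctrl.read_state(): the state, without advancing time (a new reading comes with each control period).
- imaging.get_image(name): name is "side" or "top"; returns a dict with "color" (400x640x3 uint8, red, green, blue), "range_z" (400x640 float32, mm along the optical axis (not along the pixel's ray), 0 where there is no reading), "vfov" (degrees; the focal length in pixels is half the picture's height over the tangent of half this angle, whatever the lens; pixels are square), "cx", "cy" (the principal point, pixels), "k1" (the pictures are not rectified: a ray, as slopes to the right and down, at radius r is drawn at 1 + k1 r^2 times it, then the intrinsics apply), "extrinsics" (4x4, takes a point from camera to world coordinates). Camera axes: x right, y down, z forward; pixel columns grow to the right and rows downward; lengths in mm; the calibration is good to about 2 mm. A picture is of the moment at which its call begins.
- ctrl.finish_job(): hands the job in, once; it reports no verdict.
Trained networks look in a picture, given as the dict that the camera call returned (one of the last four; its "shot" number tells which), for a name from the list of things; names that differ only in an ending like _2 or _b are one class to them, and where a whole thing is asked for, a point or a joint stands for the part that bears it (a point fixed in the world has none). Each returns a list of dicts, best first, with "score" (0 to 1); they miss things now and then, are a little off and sometimes report something else, mostly with a low value. They report only what shows in the picture. A call takes as long as a camera call.
- models.spot_in(picture, thing): "point" ([column, row] in pixels, amid what is visible of it).
- models.landmark_of(picture, thing): "point" ([column, row] in pixels: a listed point, or the origin of a listed thing).
The state is a dict: "clock": time; "qpos": joint angles; "qd": joint speeds; "tau": joint torques, N m; "eef_pos": TCP position; "tool_rot": TCP orientation; "force": force on the tool from outside, world axes, zero at the start; "torque": the same for the moment, N m; "width": finger opening in mm.
Only numpy, scipy, OpenCV 4.12 (cv2) and the standard library are available. Lean on these libraries where they do the work, as an engineer would, in place of code of your own. Each camera call takes 0.05 s, during which the arm holds its last target.

## Working session

There is one attempt and no reset: what is moved stays moved. The work goes in short steps, Python scripts to look and compute and a tool call to move; the robot and the scene stay as the last step left them, time stands still between calls to the robot, and variables do not carry over. Pictures are saved under pics/ and viewed, and the job is handed in when it is done.

Besides the shell and the picture viewer there is one more tool, called by a JSON object that holds its "op" and its "data", one argument or row to a line. drive_tool: Moves the arm, as the interface text tells. Its arguments: {"type":"object","properties":{"deltas":{"type":"string"}},"required":["deltas"]}

```bash
mkdir -p pics; cat > h.py <<'E'
import numpy as np, cv2
from cell import ctrl, imaging, models
def K(im):
    h,w=im["color"].shape[:2]; f=h/2/np.tan(np.radians(im["vfov"])/2)
    return f,im["cx"],im["cy"],im["k1"]
def ray(im,p):
    f,cx,cy,k1=K(im); d=np.array([(p[0]-cx)/f,(p[1]-cy)/f]); u=d.copy()
    for _ in range(30): u=d/(1+k1*(u@u))
    return np.array([u[0],u[1],1.])
def atz(im,p,z):
    E=np.array(im["extrinsics"]); d=E[:3,:3]@ray(im,p); o=E[:3,3]; return o+d*(z-o[2])/d[2]
def dep(im,p):
    E=np.array(im["extrinsics"]); r=im["range_z"][int(round(p[1])),int(round(p[0]))]
    return E[:3,:3]@(ray(im,p)*r)+E[:3,3]
def proj(im,P):
    E=np.array(im["extrinsics"]); c=E[:3,:3].T@(np.array(P)-E[:3,3]); u=c[:2]/c[2]; f,cx,cy,k1=K(im)
    u=u*(1+k1*(u@u)); return u*f+[cx,cy]
def cloud(im):
    f,cx,cy,k1=K(im);h,w=im["range_z"].shape
    g=np.stack(np.meshgrid(np.arange(w),np.arange(h)),-1).astype(float); d=(g-[cx,cy])/f;u=d.copy()
    for _ in range(30): u=d/(1+k1*(u**2).sum(-1,keepdims=True))
    r=im["range_z"]; c=np.concatenate([u,np.ones((h,w,1))],-1)*r[...,None]
    E=np.array(im["extrinsics"]); return c@E[:3,:3].T+E[:3,3]
def tri(i1,p1,i2,p2):
    A=np.zeros((3,3));b=np.zeros(3);L=[]
    for i,p in((i1,p1),(i2,p2)):
        E=np.array(i["extrinsics"]);d=E[:3,:3]@ray(i,p);d/=np.linalg.norm(d);M=np.eye(3)-np.outer(d,d);A+=M;b+=M@E[:3,3];L.append((M,E[:3,3]))
    x=np.linalg.solve(A,b);return x,[np.linalg.norm(M@(x-o)) for M,o in L]
def save(im,n): cv2.imwrite("pics/"+n+".png",im["color"][...,::-1])
E
python3 - <<'E'
from h import *
np.set_printoptions(precision=1,suppress=True)
s=imaging.get_image("side");t=imaging.get_image("top");save(s,"s0");save(t,"t0")
for n,i in(("side",s),("top",t)):
    print(n,i["vfov"],i["cx"],i["cy"],i["k1"],np.array(i["extrinsics"])[:3].tolist())
    for th in "loupe loupe_lens loupe_grip gauge pointer_tip mat bearing pinion flange jar socket".split():
        l=models.landmark_of(i,th)[:2]
        print(th,[(np.round(x["score"],2),np.round(x["point"],1),dep(i,x["point"])) for x in l])
print(ctrl.read_state())
E
```

```text
side 43.21763392539771 316.7674973421915 204.50768875350266 -0.0894958500602986 [[0.7381779909943705, -0.45612087740516755, 0.4970382267056081, -132.1823264739741], [-0.6745702536510066, -0.506661910516418, 0.5368879597467894, -663.4107805328728], [0.006944530274380084, -0.7316060781779997, -0.6816922471851025, 1022.8718800971419]]
loupe [(np.float64(0.59), array([250.5, 188.7]), array([503.3, 320.5,  11. ]))]
loupe_lens []
loupe_grip [(np.float64(0.87), array([226.2, 190.1]), array([437.7, 352.7,  23. ])), (np.float64(0.49), array([394.7, 304.7]), array([ 484.8, -271.1,   43.2]))]
gauge [(np.float64(0.96), array([339. , 213.7]), array([609.7,  45.3,  34.2]))]
pointer_tip [(np.float64(0.71), array([329.6, 178.1]), array([589.3,  66.9, 162.9]))]
mat [(np.float64(0.68), array([366.1, 253.8]), array([ 553.6, -112.8,   39.3]))]
bearing [(np.float64(0.58), array([392.7, 303.8]), array([ 482.2, -266.8,   44.9])), (np.float64(0.47), array([355.8, 266.3]), array([ 502.2, -125.5,   41.4]))]
pinion [(np.float64(0.97), array([355.9, 267.3]), array([ 503.7, -124.9,   35.8]))]
flange [(np.float64
[... 1431 characters left out ...]
 -103.1,   47.7]))]
flange [(np.float64(0.89), array([324.5, 221.5]), array([517.3,  56.7,  46.8])), (np.float64(0.57), array([222.4, 252.5]), array([437.2, 361.3,  21. ]))]
jar [(np.float64(0.53), array([375.9, 186.6]), array([612.7, -96.8,  68.3]))]
socket [(np.float64(0.5), array([426.7, 186. ]), array([ 612.3, -249.9,   60.3]))]
{'clock': 1.2, 'qpos': array([-1.4,  0.6,  0. ,  1.5, -0. ,  1. , -0. ]), 'qd': array([ 0.,  0.,  0., -0., -0.,  0.,  0.]), 'tau': array([ -0. , -56.3,   1.2, -19.4,   0. ,   0. ,   0. ]), 'eef_pos': array([161.3, 629.7, 201.6]), 'tool_rot': array([ 3.1, -0. ,  2.9]), 'force': array([-0.1,  0.4, -0.1]), 'torque': array([ 0.,  0., -0.]), 'width': 85.8317839366954}
```

```bash
ls pics
```

```text
s0.png
t0.png
```

View pics/s0.png

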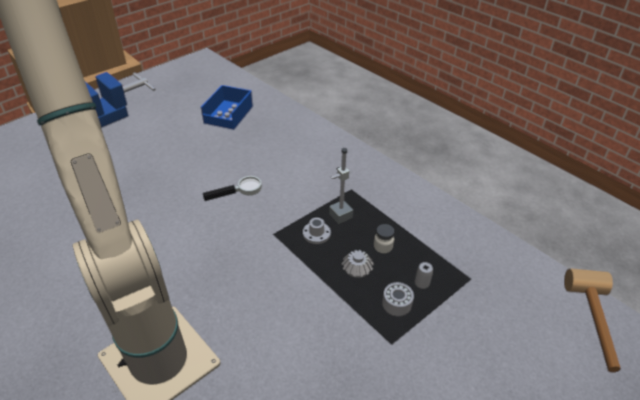

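View pics/t0.png

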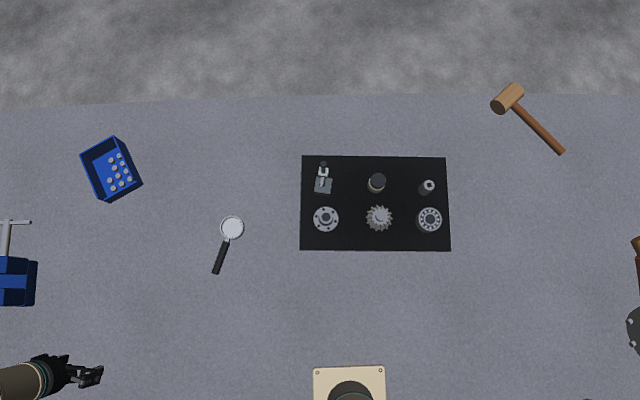

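The side view shows the flange (317,230) with the gauge foot right behind it (342,212). The pointer is near (335,176), and the loupe lies at (235,188). In the top view the flange is at (326,219) and the loupe lens at (231,228), with its handle running to (216,272). Next I'll refine these positions with depth.

```bash
cat > m.py <<'E'
from h import *
np.set_printoptions(precision=1,suppress=True)
def cut(c,x0,x1,y0,y1,z0,z1):
    m=(c[...,0]>x0)&(c[...,0]<x1)&(c[...,1]>y0)&(c[...,1]<y1)&(c[...,2]>z0)&(c[...,2]<z1); return m
E
python3 - <<'E'
from m import *
from scipy.optimize import least_squares
for n in("side","top"):
    im=imaging.get_image(n);c=cloud(im); 
    tab=c[cut(c,350,600,150,280,-20,20)]; zt=np.median(tab[:,2])
    mt=c[cut(c,440,480,-200,50,-20,20)]; print(n,"table z",zt,"mat z",np.median(mt[:,2]))
    P=c[cut(c,380,600,290,420,zt+6,zt+40)]; print("loupe n",len(P),P.min(0),P.max(0))
    col=im["color"].astype(int).sum(-1); m=cut(c,380,600,290,420,zt-8,zt+40)&(col<200)
    H=c[m]; mu=H.mean(0); w,v=np.linalg.eigh(np.cov(H[:,:2].T)); a=v[:,1]; a=a*np.sign(a[0]); 
    s=(H[:,:2]-mu[:2])@a; q=(H[:,:2]-mu[:2])@[-a[1],a[0]]
    print("handle",len(H),mu,"dir deg",np.degrees(np.arctan2(a[1],a[0])),s.min(),s.max(),q.min(),q.max(),np.percentile(H[:,2],[10,50,90]))
    hm=H[:,:2].mean(0)+0; mid=mu[:2]+a*(s.min()+s.max())/2
    print(" mid",mid,"lens from handle",mid+96*a, "grip", mid+26*a)
    for nm,(x0,x1,y0,y1) in dict(flange=(460,570,0,110)).items():
        for lo,hi in((4,9),(8,18),(36,60)):
            F=c[cut(c,x0,x1,y0,y1,zt+lo,zt+hi)]
            if len(F): print(nm,lo,hi,len(F),F.min(0),F.max(0),F.mean(0))
    for lo in range(10,260,10):
        F=c[cut(c,540,700,0,110,zt+lo,zt+lo+10)]
        if len(F): print("g",lo,len(F),F.min(0),F.max(0))
    # crops
    u,v=(318,190) if n=="side" else (325,205)
    cv2.imwrite(f"pics/c_{n}.png",cv2.resize(im["color"][v-55:v+55,u-60:u+60,::-1],None,fx=5,fy=5,interpolation=cv2.INTER_CUBIC))
    u,v=(235,188) if n=="side" else (225,245)
    cv2.imwrite(f"pics/l_{n}.png",cv2.resize(im["color"][v-40:v+40,u-40:u+40,::-1],None,fx=7,fy=7,interpolation=cv2.INTER_CUBIC))
E
```

```text
side table z -0.7138069607489683 mat z 1.9123550235556195
loupe n 611 [380.3 297.9   5.3] [583.4 411.8  29.8]
handle 224 [421.4 362.7  17.2] dir deg -18.652395238880363 -43.83727922792893 46.73893314768674 -9.773695251553786 14.046847394779364 [ 6.2 18.9 25.4]
 mid [422.8 362.3] lens from handle [513.8 331.6] grip [447.4 354. ]
flange 4 9 219 [460.5   0.1   3.3] [568.8 109.4   8.2] [502.1  49.8   4.9]
flange 8 18 269 [473.4   8.8   7.3] [568.3  90.6  17.2] [520.8  44.2  12.8]
flange 36 60 164 [507.3  31.8  35.6] [550.6  74.9  52.3] [526.6  50.6  45. ]
g 10 116 [540.7  18.    9.3] [684.   86.1  19.3]
g 20 59 [600.   30.8  19.3] [650.4  87.9  29.2]
g 30 205 [599.9  29.   29.3] [657.1  88.4  39.3]
g 40 42 [540.7  30.3  39.4] [649.4  72.5  48.2]
g 50 16 [544.6  50.4  49.4] [633.   64.6  58.7]
g 60 11 [620.4  51.3  59.5] [630.5  61.2  69. ]
g 70 12 [623.3  51.4  70.3] [631.4  62.7  78.6]
g 80 11 [623.6  52.2  79.5] [632.   59.3  88.7]
g 90 10 [622.4  53.2  91. ] [631.2  59.8  97.5]
g 100 12 [622.9  52.3  99.3] [630.6  62.8 108.4]
g 110 11 [623.9  52.9 109.8] [630.6  62.5 118.7]
g 120 13 [
[... 1492 characters left out ...]
  72.4] [626.8  57.9  78.9]
g 80 2 [625.1  55.   82.2] [627.2  58.   90.2]
g 90 2 [625.9  55.   91.9] [627.5  57.9  98. ]
g 100 1 [627.7  55.1 102. ] [627.7  55.1 102. ]
g 110 1 [627.5  55.1 113.2] [627.5  55.1 113.2]
g 150 6 [617.5  47.3 152.8] [624.6  71.7 158.6]
g 160 51 [591.6  47.5 160.4] [638.4  82.1 169.9]
g 170 66 [616.9  47.1 171.8] [643.7  71.5 179.9]
g 180 4 [625.1  47.6 180.3] [627.6  63.4 189.5]
g 190 5 [624.5  55.6 191.9] [627.3  63.4 199.6]
g 200 4 [624.5  55.6 202.6] [626.7  63.4 209.3]
g 210 6 [624.5  55.7 212.1] [627.1  63.4 219.4]
g 220 2 [624.3  58.3 223.6] [625.5  60.8 226.9]
g 230 6 [623.1  55.4 235.8] [638.5  65.8 239.8]
g 240 32 [624.   53.  240.3] [638.3  65.7 245.2]
```

```bash
cd pics; python3 -c "
import cv2,numpy as np
a=cv2.imread('c_side.png');b=cv2.imread('l_side.png');c=cv2.imread('c_top.png');d=cv2.imread('l_top.png')
cv2.imwrite('cc.png',cv2.resize(np.hstack([a[:275*2],]),None,fx=1,fy=1));print(a.shape,b.shape)
cv2.imwrite('ll.png',cv2.resize(np.hstack([b,d]),(800,400)))"
```

```text
(550, 600, 3) (560, 560, 3)
```

View pics/c_side.png

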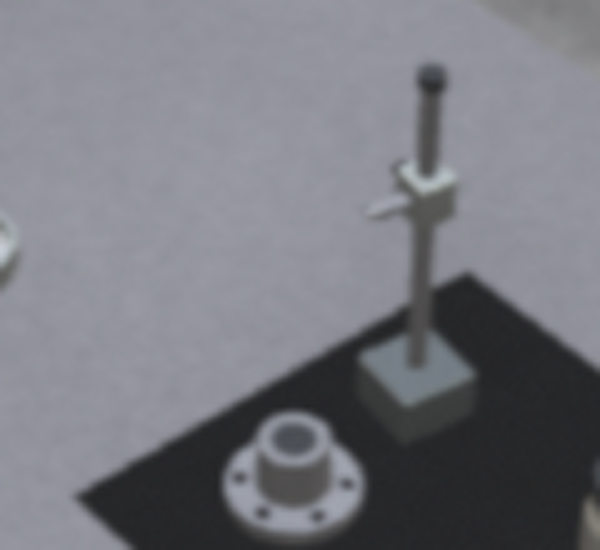

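View pics/ll.png

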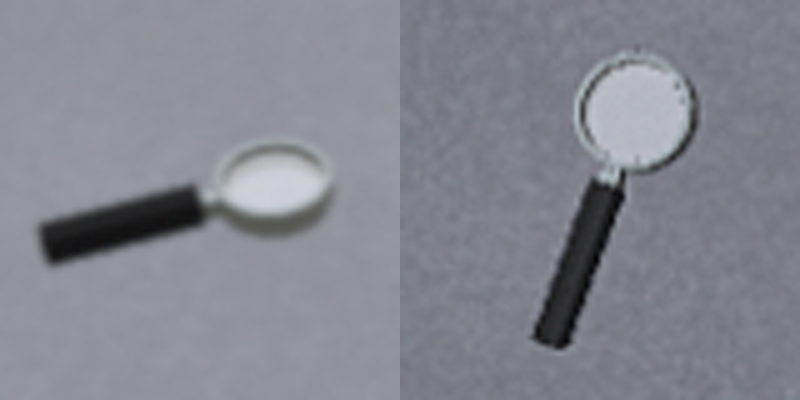

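View pics/c_top.png

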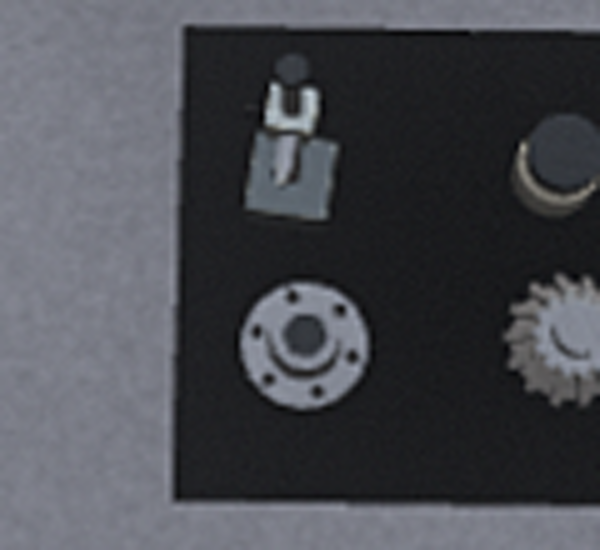

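```bash
cat > fit.py <<'E'
from m import *
from scipy.optimize import minimize
def sil(im,pts,sh=4):
    P=np.array([proj(im,p) for p in pts]); h=cv2.convexHull((P*1).astype(np.float32)).reshape(-1,2)
    M=np.zeros((1600,2560),np.uint8); cv2.fillPoly(M,[np.round((h+.5)*4*16).astype(int)],255,shift=4)
    return cv2.resize(M,(640,400),interpolation=cv2.INTER_AREA)/255.
def cyl(x,y,z0,z1,r): 
    a=np.linspace(0,2*np.pi,48,endpoint=False); return [[x+r*np.cos(t),y+r*np.sin(t),z] for t in a for z in(z0,z1)]
def handle(x,y,w,z=0):
    c,s=np.cos(w),np.sin(w); return [[x+c*u-s*v,y+s*u+c*v,z+q] for u in(-46,-146) for v in(-9,9) for q in(0,24)]
E
python3 - <<'E'
from fit import *
for n in("side","top"):
    im=imaging.get_image(n);g=im["color"].astype(float).mean(-1)
    # handle soft mask
    b0=proj(im,[435,360,10]).astype(int); W=(slice(b0[1]-45,b0[1]+45),slice(b0[0]-45,b0[0]+45))
    bg=np.median(g[W]); fg=np.percentile(g[W],2.); mask=np.clip((bg-10-g)/(bg-10-fg),0,1)[W]
    def cost(p):
        return ((sil(im,handle(p[0],p[1],p[2]))[W]-mask)**2).sum()
    best=min((minimize(cost,[x,335,w],method="Nelder-Mead",options=dict(initial_simplex=[[x,335,w],[x+8,335,w],[x,343,w],[x,335,w+.1]])) for x in(510,520) for w in(-.3,-.42)),key=lambda r:r.fun)
    x,y,w=best.x;print(n,"handle: lens",best.x[:2],"yaw",round(np.degrees(w),1),"grip",x-70*np.cos(w),y-70*np.sin(w),"cost",best.fun,mask.sum())
    # ring via white-ish
    # flange
    c=cloud(im); b0=proj(im,[530,54,20]).astype(int); W2=(slice(b0[1]-16,b0[1]+17),slice(b0[0]-20,b0[0]+21))
    mask2=np.clip((g[W2]-35)/(60),0,1); mask2=cv2.morphologyEx((g[W2]>75).astype(np.uint8),cv2.MORPH_CLOSE,np.ones((5,5)))
    def cost2(p): 
        return ((np.maximum(sil(im,cyl(p[0],p[1],3,13,38)),sil(im,cyl(p[0],p[1],13,47,20)))[W2]-mask2)**2).sum()
    r=minimize(cost2,[530,54],method="Nelder-Mead",options=dict(initial_simplex=[[530,54],[537,54],[530,61]]));print(" flange",r.x,r.fun,mask2.sum())
    P=c[cut(c,583,612,40,90,130,190)];P=P[np.argsort(P[:,0])];print(P)
E
```

```text
side handle: lens [513.  340.9] yaw -17.6 grip 446.3208999710188 362.08956677617584 cost 47.28155561716636 319.3290322580645
 flange [533.1  56.5] 88.54780469050365 630
[[592.2  68.3 160.8]
 [593.2  65.5 161.9]
 [594.6  67.1 163.6]
 [595.5  64.1 161.5]
 [595.8  60.6 163.6]
 [595.8  64.5 164.6]
 [597.3  58.6 167.4]
 [597.9  66.7 165.5]
 [599.2  60.3 161.9]
 [599.3  64.3 162.7]
 [600.1  65.2 165.2]
 [601.   62.4 166.4]
 [601.2  58.7 165.2]
 [602.9  68.2 165.2]
 [603.5  57.3 164.7]
 [604.3  58.2 167.1]
 [604.6  61.9 157.7]
 [605.1  66.6 165. ]
 [606.   63.8 166.2]
 [606.2  63.8 162.7]
 [609.   62.9 165.1]
 [609.9  60.  163. ]
 [611.1  61.  158.2]
 [611.9  58.2 163. ]]
top handle: lens [514.4 338.2] yaw -19.6 grip 448.4124294539479 361.64019221285014 cost 33.15629655412461 284.4027149321267
 flange [532.8  53.4] 44.129934640522876 467
[[591.4  67.1 164.5]
 [594.2  67.1 164.1]
 [595.   64.4 160.9]
 [596.2  67.  166.8]
 [596.6  64.3 165.2]
 [599.4  61.6 164.6]
 [599.7  64.2 164. ]
 [599.8  66.9 163.7]
 [601.   61.5 169.1]
 [601.5  64.2 167.3]
 [602.1  66.8 165.5]
 [604.5  64.1 166.5]
 [604.5  61.4 166.1]
 [605.1  66.7 164.5]
 [606.8  61.4 167.7]
 [607.3  66.7 166.7]
 [607.5  64.  165.5]
 [609.6  66.6 168.3]
 [610.1  58.6 165.6]
 [610.5  63.9 164.7]
 [610.5  61.3 164.4]]
```

```bash
cat > ov.py <<'E'
from fit import *
def up(im,c,hw,hh,s):
    u,v=int(c[0]-hw),int(c[1]-hh); I=cv2.resize(im["color"][v:v+2*hh,u:u+2*hw,::-1],None,fx=s,fy=s,interpolation=cv2.INTER_CUBIC)
    return I.copy(),lambda p:tuple(np.round((np.array(p)-[u,v]+.5)*s-.5).astype(int))
def circ(I,T,im,x,y,z,r,col): cv2.polylines(I,[np.array([T(proj(im,[x+r*np.cos(t),y+r*np.sin(t),z])) for t in np.linspace(0,2*np.pi,60)])],True,col,1)
E
python3 - <<'E'
from ov import *
out=[]
for n in("side","top"):
    im=imaging.get_image(n)
    x,y,w=(514,339.5,np.radians(-18.6))
    I,T=up(im,proj(im,[480,352,10]),40,30,5)
    for z in(0,20): circ(I,T,im,x,y,z,36,(0,0,255))
    H=handle(x,y,w); hh=cv2.convexHull(np.array([T(proj(im,p)) for p in H],np.int32)); cv2.polylines(I,[hh],True,(0,255,0),1)
    J,T=up(im,proj(im,[530,54,20]),40,30,5)
    circ(J,T,im,530,54,13,38,(0,0,255));circ(J,T,im,530,54,3,38,(0,0,255));circ(J,T,im,530,54,47,20,(0,255,0))
    out.append(np.hstack([I,J]))
o=np.vstack(out);print(o.shape);cv2.imwrite("pics/ov.png",o)
s=imaging.get_image("side");t=imaging.get_image("top");print(tri(s,(331.6,177.6),t,(321.8,186.4)))
print(tri(s,(331.1,177.1),t,(321.3,185.9)))
E
```

```text
(600, 800, 3)
(array([592.4,  62.4, 165.7]), [np.float64(0.13626728147594758), np.float64(0.13626728147585646)])
(array([593.1,  64.1, 166.3]), [np.float64(0.8280622709691126), np.float64(0.8280622709691363)])
```

View pics/ov.png

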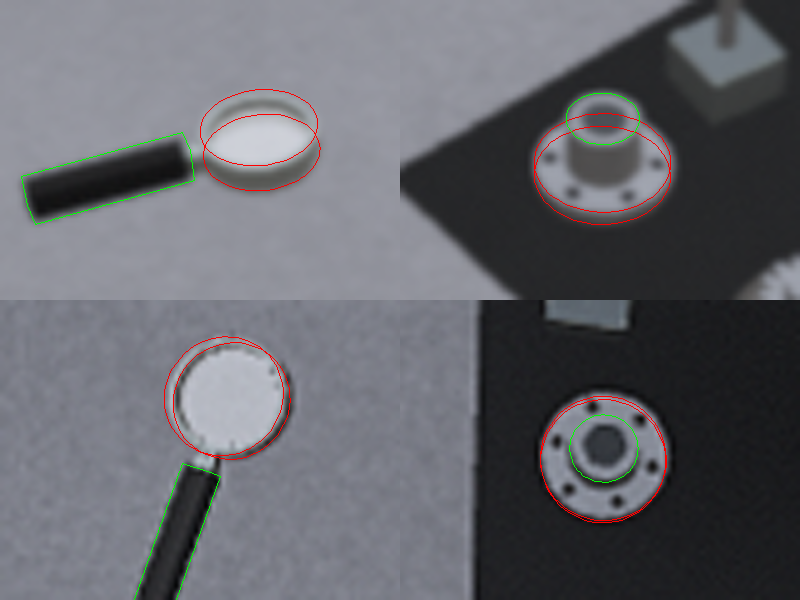

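```bash
cat > mv.py <<'E'
from m import *
from scipy.spatial.transform import Rotation as R
import sys
def frame():
    s=ctrl.read_state(); return np.array(s["eef_pos"]),R.from_euler("xyz",s["tool_rot"]).as_matrix(),s
def delta(P,yaw_loupe=None):
    p,M,s=frame(); d=M.T@(np.array(P)-p)/1000
    print("eef",p,"z axis",np.round(M[:,2],4),"delta m",np.round(d,4))
    if yaw_loupe is not None:
        for k in(0,180):
            t=np.radians(yaw_loupe+90+k); y=M.T@np.array([np.cos(t),np.sin(t),0]); print("turn",np.degrees(np.arctan2(-y[0],y[1])))
    print("q",np.round(s["qpos"],3),"w",s["width"],"F",s["force"],"t",s["clock"])
E
python3 -c "
from mv import *
delta([449,362,90],-19.5);delta([449,362,3])"
```

```text
eef [161.3 629.7 201.6] z axis [-0.  0. -1.] delta m [-0.3 -0.2  0.1]
turn 5.127358313202382
turn -174.8726416867976
q [-1.4  0.6  0.   1.5 -0.   1.  -0. ] w 85.3392112388483 F [0.1 0.1 0.7] t 1.6
eef [161.3 629.7 201.6] z axis [-0.  0. -1.] delta m [-0.3 -0.2  0.2]
q [-1.4  0.6  0.   1.5 -0.   1.  -0. ] w 85.3392112388483 F [0.1 0.1 0.7] t 1.6
```

```bash
sed -i 's/^import sys/np.set_printoptions(precision=4,suppress=True)/' mv.py; python3 -c "
from mv import *
delta([449,362,90],-19.5)"
```

```text
eef [161.2763 629.6841 201.6015] z axis [-0.  0. -1.] delta m [-0.3452 -0.1879  0.1116]
turn 5.127358313202382
turn -174.8726416867976
q [-1.386  0.628  0.039  1.517 -0.027  0.996 -0.02 ] w 85.3392112388483 F [0.0645 0.1148 0.6635] t 1.6
```

{"op": "drive_tool", "data": {
  "deltas": "-0.0345 -0.0188 0 0.5 0.0854; -0.069 -0.0376 0 1 0.0854; -0.1035 -0.0564 0 2 0.0854; -0.138 -0.0752 0 3 0.0854; -0.1725 -0.094 0.02 4 0.0854; -0.207 -0.1127 0.04 5.1 0.0854; -0.2415 -0.1315 0.06 5.1 0.0854; -0.276 -0.1503 0.08 5.1 0.0854; -0.3105 -0.169 0.1 5.1 0.0854; -0.3452 -0.1879 0.1116 5.1 0.0854; -0.3452 -0.1879 0.1116 5.1 0.0854; -0.3452 -0.1879 0.1116 5.1 0.0854"
}}

```text
clock: 3.1
eef_pos: [448.7, 362.7, 90.1]
tool_rot: [3.141, -0.001, 2.802]
force: [-0.2, -0.6, 0.1]
width: 85.3
```

```bash
python3 - <<'E'
from ov import *
from mv import *
delta([449,362,3],-19.5)
o=[]
for n in("side","top"):
    im=imaging.get_image(n); I,T=up(im,proj(im,[470,352,60]),40,50,6 if 0 else 5); o.append(I)
    p=frame()[0]; cv2.circle(I,T(proj(im,p)),4,(0,0,255),1)
cv2.imwrite("pics/pre.png",np.hstack(o))
E
```

```text
eef [448.67   362.7311  90.1135] z axis [-0.0004  0.0009 -1.    ] delta m [-0.0006 -0.0006  0.0871]
turn 0.03906012182703675
turn -179.96093987817295
q [-0.748  0.669  0.032  1.829 -0.035  0.644  0.536] w 85.27518028712974 F [-0.1582 -0.5857  0.1273] t 3.1
```

View pics/pre.png

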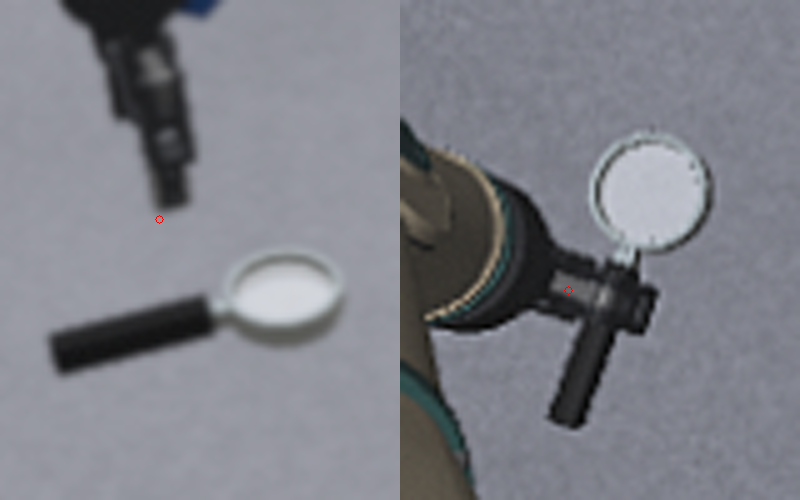

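{"op": "drive_tool", "data": {
  "deltas": "0 0 0.02 0 0.0854; 0 0 0.045 0 0.0854; 0 0 0.07 0 0.0854; 0 0 0.085 0 0.06; 0 0 0.0855 0 0.04; 0 0 0.0855 0 0.03; 0 0 0.0855 0 0.01; 0 0 0.0855 0 0; 0 0 0.0855 0 0; 0 0 0.0855 0 0; 0 0 0.0855 0 0; 0 0 0.0855 0 0"
}}

```text
clock: 4.7
eef_pos: [449.1, 361.9, 4.5]
tool_rot: [-3.142, -0.0, 2.802]
force: [0.7, -0.5, -0.2]
width: -0.0
```

```bash
python3 - <<'E'
from ov import *
from mv import *
p,_,s=frame();print(p,s["width"])
o=[]
for n in("side","top"):
    im=imaging.get_image(n); I,T=up(im,proj(im,[470,352,30]),40,50,5); o.append(I)
    cv2.circle(I,T(proj(im,p)),4,(0,0,255),1)
cv2.imwrite("pics/g1.png",np.hstack(o))
E
```

```text
[449.0509 361.9471   4.4658] -0.014325656180420024
```

View pics/g1.png

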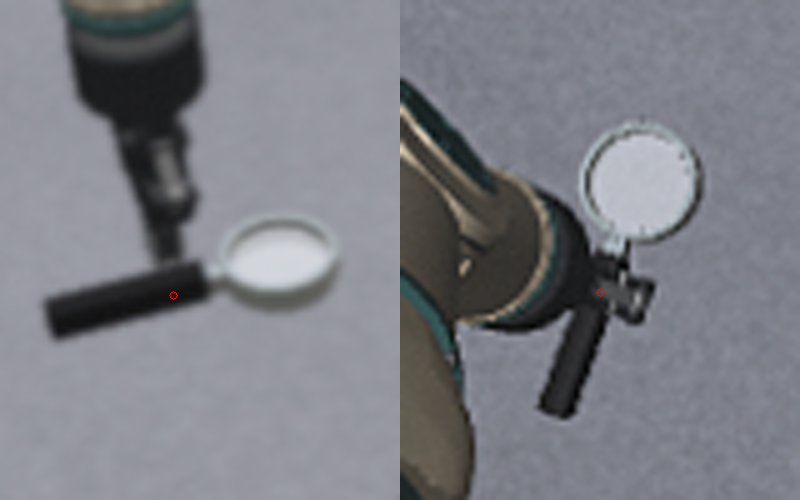

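```bash
python3 - <<'E'
from ov import *
from mv import *
o=[]
for n in("side","top"):
    im=imaging.get_image(n); I,T=up(im,proj(im,[450,360,30]),20,25,10); o.append(I)
    for z in (0,24): 
        P=[proj(im,p) for p in handle(514.5,338.5,np.radians(-19.5))]
    for z in(0,23,45): cv2.circle(I,T(proj(im,frame()[0]+[0,0,z])),3,(0,0,255),1)
    c=cloud(im); 
    m=cut(c,400,500,310,420,26,80); P=c[m]; print(n,len(P))
    for z in range(26,80,6):
        Q=P[(P[:,2]>=z)&(P[:,2]<z+6)]
        if len(Q): print(z,len(Q),Q.min(0),Q.max(0))
cv2.imwrite("pics/g2.png",np.hstack(o))
E
```

```text
side 74
26 12 [402.1083 349.7489  26.0265] [459.9852 380.3365  28.3468]
32 3 [444.6664 353.4976  34.4485] [457.4324 356.5623  37.1999]
38 10 [438.0947 350.4895  38.5281] [459.6033 371.0151  43.5161]
44 13 [436.1913 347.9225  44.8583] [457.7771 369.8661  49.9553]
50 11 [438.3753 348.041   50.0012] [449.3942 367.9529  55.8871]
56 14 [437.5049 344.8501  56.0789] [456.8932 365.2114  60.7023]
62 7 [438.0654 345.4513  63.2373] [449.9732 361.4628  67.0863]
68 1 [438.4842 361.3021  68.3586] [438.4842 361.3021  68.3586]
74 3 [441.6272 333.5208  76.7725] [449.1289 374.2791  79.6132]
top 20
26 20 [400.3527 346.2822  26.0764] [467.5703 381.168   30.6508]
```

View pics/g2.png

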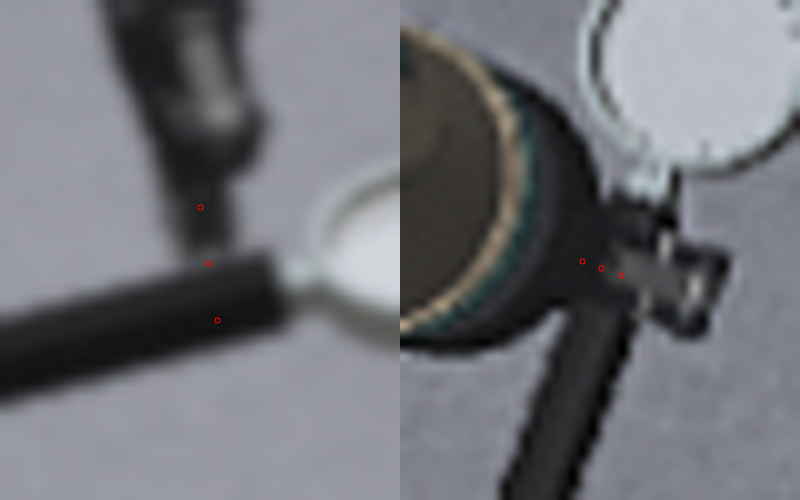

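```bash
python3 - <<'E'
from ov import *
from mv import *
for n in("side","top"):
    im=imaging.get_image(n)
    _,T=up(im,proj(im,[470,352,60]),40,50,5)
    for s in(-1,1): print(n,"pre",s,T(proj(im,np.array([448.7,362.7,103])+s*43*np.array([.334,.943,0]))))
    _,T=up(im,proj(im,[450,360,30]),20,25,10)
    for d in(-9,-15,9,15):
      for z in(4,24,60): print(n,"now",d,z,T(proj(im,np.array([449,362,z])+d*np.array([.334,.943,0]))))
E
```

```text
side pre -1 (np.int64(178), np.int64(246))
side pre 1 (np.int64(139), np.int64(161))
side now -9 4 (np.int64(225), np.int64(339))
side now -9 24 (np.int64(217), np.int64(289))
side now -9 60 (np.int64(204), np.int64(198))
side now -15 4 (np.int64(230), np.int64(351))
side now -15 24 (np.int64(223), np.int64(302))
side now -15 60 (np.int64(209), np.int64(210))
side now 9 4 (np.int64(209), np.int64(303))
side now 9 24 (np.int64(201), np.int64(253))
side now 9 60 (np.int64(188), np.int64(162))
side now 15 4 (np.int64(204), np.int64(291))
side now 15 24 (np.int64(196), np.int64(241))
side now 15 60 (np.int64(182), np.int64(150))
top pre -1 (np.int64(236), np.int64(311))
top pre 1 (np.int64(92), np.int64(263))
top now -9 4 (np.int64(249), np.int64(284))
top now -9 24 (np.int64(233), np.int64(278))
top now -9 60 (np.int64(201), np.int64(267))
top now -15 4 (np.int64(268), np.int64(290))
top now -15 24 (np.int64(251), np.int64(285))
top now -15 60 (np.int64(220), np.int64(274))
top now 9 4 (np.int64(194), np.int64(266))
top now 9 24 (np.int64(176), np.int64(259))
top now 9 60 (np.int64(143), np.int64(248))
top now 15 4 (np.int64(176), np.int64(259))
top now 15 24 (np.int64(158), np.int64(253))
top now 15 60 (np.int64(123), np.int64(241))
```

The width reads 0, so the fingers closed without catching the handle, and the tips look higher than the TCP. I'll lift and look at the shut fingers in free air.

{"op": "drive_tool", "data": {
  "deltas": "0 0 -0.03 0 0; 0 0 -0.06 0 0; 0 0 -0.09 0 0; 0 0 -0.1 0 0; 0 0 -0.1 0 0"
}}

```text
clock: 5.62
eef_pos: [449.2, 362.1, 104.7]
tool_rot: [3.141, 0.0, 2.802]
force: [0.1, -0.3, 0.2]
width: 0.1
```

```bash
python3 - <<'E'
from ov import *
from mv import *
p,M,s=frame();print(p,s["width"])
o=[]
for n in("side","top"):
    im=imaging.get_image(n); I,T=up(im,proj(im,[455,355,90]),20,25,10); o.append(I)
    for z in(0,19,73): cv2.circle(I,T(proj(im,p+[0,0,z])),3,(0,0,255),1)
    c=cloud(im); 
    m=cut(c,380,520,290,440,60,200); P=c[m]; print(n,len(P))
    for z in range(60,200,8):
        Q=P[(P[:,2]>=z)&(P[:,2]<z+8)]
        if len(Q): print(z,len(Q),Q.min(0),Q.max(0))
cv2.imwrite("pics/g3.png",np.hstack(o))
E
```

```text
[449.1851 362.0941 104.6505] 0.07898849854735411
side 114
132 8 [438.5368 353.7883 135.189 ] [458.3983 371.3119 139.2249]
140 20 [436.5909 348.4443 140.6012] [456.649  366.6582 147.2722]
148 18 [438.5536 345.5409 148.8923] [459.062  367.3884 155.9661]
156 17 [439.0056 345.6133 156.6834] [455.9828 371.6636 163.6116]
164 9 [441.1861 347.8236 164.0447] [454.3957 370.3062 168.3753]
172 6 [430.4568 341.4793 173.0225] [441.3503 377.6559 179.0461]
180 16 [427.5294 329.4925 181.3273] [450.06   393.5723 187.7429]
188 12 [426.8234 324.9684 188.3566] [447.9659 356.8657 195.839 ]
196 8 [425.9303 319.6392 196.1158] [447.7874 378.2412 199.9116]
top 7
180 2 [429.856  334.9989 185.7812] [455.1579 341.6615 187.1281]
188 2 [436.8771 335.86   191.1089] [446.9933 337.8974 192.0052]
196 3 [431.5004 334.5722 196.3268] [458.8245 343.8859 199.7635]
```

View pics/g3.png

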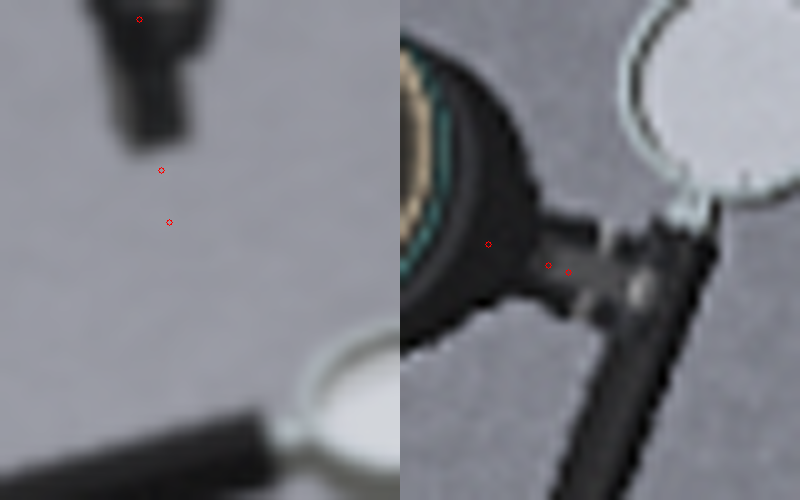

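The side view shows the shut tips ending at about z=135, while the TCP is reported at 105. The real tips therefore sit about 30 mm higher than reported, while xy agrees. I'll allow for that offset: open, go deeper, then close while watching the force.

{"op": "drive_tool", "data": {
  "deltas": "0 0 0 0 0.0854; 0 0 0 0 0.0854; 0 0 0.01 0 0.0854; 0 0 0.04 0 0.0854; 0 0 0.07 0 0.0854; 0 0 0.1 0 0.08; 0 0 0.115 0 0.07; 0 0 0.123 0 0.06; 0 0 0.128 0 0.045; 0 0 0.128 0 0.035; 0 0 0.128 0 0.035"
}}

```text
clock: 7.1
eef_pos: [449.5, 362.4, -22.8]
tool_rot: [3.14, 0.001, 2.802]
force: [0.7, 0.0, 0.7]
width: 35.0
```

```bash
python3 - <<'E'
from ov import *
from mv import *
p,M,s=frame();print(p,s["width"],s["force"])
o=[]
for n in("side","top"):
    im=imaging.get_image(n); I,T=up(im,proj(im,[450,360,30]),20,25,10); o.append(I)
    c=cloud(im)
    m=cut(c,400,500,320,400,4,40)&(im["color"].mean(-1)<70)
    print(n,[proj(im,p+[0,0,30])])
cv2.imwrite("pics/g4.png",np.hstack(o))
E
```

```text
[449.4962 362.3596 -22.7941] 34.95793838884918 [0.7499 0.0458 0.7238]
side [array([228.1691, 190.7174])]
top [array([223.3286, 248.7775])]
```

View pics/g4.png

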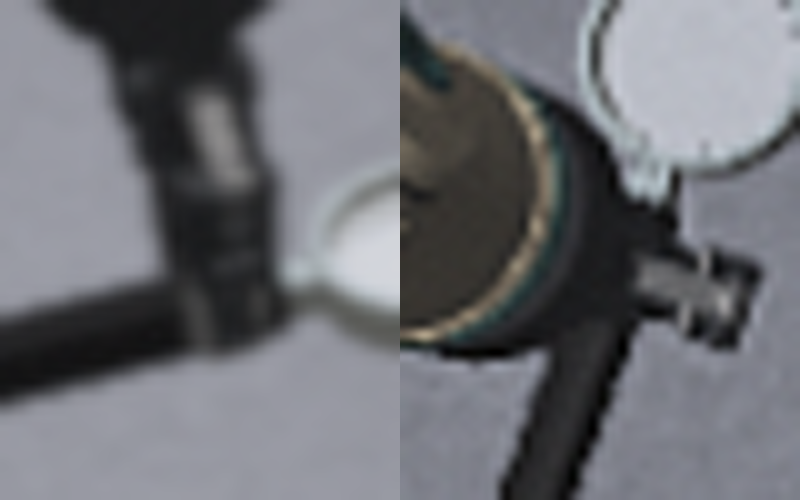

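The near finger is now in front of the handle in the side view, at (230,340). Closing.

{"op": "drive_tool", "data": {
  "deltas": "0 0 0 0 0.025; 0 0 0 0 0.018; 0 0 0 0 0.01; 0 0 0 0 0; 0 0 0 0 0; 0 0 0 0 0"
}}

```text
clock: 7.95
eef_pos: [449.0, 361.7, -23.1]
tool_rot: [-3.141, -0.0, 2.802]
force: [-1.2, -2.1, 5.8]
width: 16.7
```

{"op": "drive_tool", "data": {
  "deltas": "0 0 -0.005 0 0; 0 0 -0.02 0 0; 0 0 -0.05 0 0; 0 0 -0.09 0 0; 0 0 -0.13 0 0; 0 0 -0.16 0 0; 0 0 -0.18 0 0; 0 0 -0.18 0 0; 0 0 -0.18 0 0"
}}

```text
clock: 9.07
eef_pos: [448.5, 361.6, 156.0]
tool_rot: [-3.141, -0.001, 2.802]
force: [-0.8, 0.5, -1.8]
width: 16.4
```

```bash
python3 - <<'E'
from ov import *
from mv import *
p,M,s=frame();print(p,s["width"],s["force"],s["torque"])
o=[]
for n in("side","top"):
    im=imaging.get_image(n); I,T=up(im,proj(im,[480,350,170]),40,50,5); o.append(I)
    c=cloud(im); m=cut(c,470,580,280,400,140,230);P=c[m];print(n,len(P),P.min(0),P.max(0),np.median(P,0))
    print([ (round(q["score"],2),q["point"]) for q in models.landmark_of(im,"loupe_lens")])
cv2.imwrite("pics/g5.png",np.hstack(o))
E
```

```text
[448.4913 361.6349 156.0201] 16.396912679129805 [-0.8309  0.5456 -1.775 ] [0.0177 0.0497 0.0585]
side 429 [470.3997 301.9009 175.2493] [547.9353 380.1171 204.2353] [508.5312 338.8213 192.3198]
[(0.87, [245.9, 138.4])]
top 656 [470.5379 303.4683 178.8271] [548.7263 374.3849 203.4781] [511.6079 339.5727 191.3659]
[(0.65, [213.1, 213.2]), (0.42, [377.5, 217.1])]
```

View pics/g5.png

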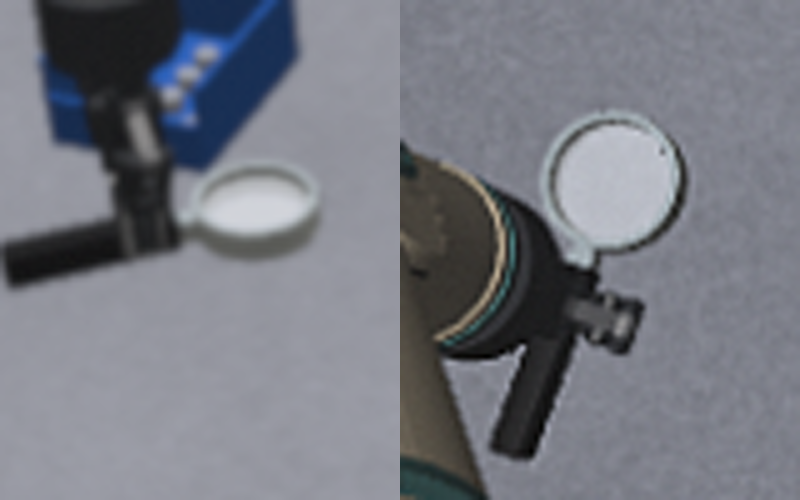

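```bash
cat > lens.py <<'E'
from ov import *
from mv import *
def plane(c,x,y,r0,r1,z0,z1):
    d=np.hypot(c[...,0]-x,c[...,1]-y); m=(d>=r0)&(d<r1)&(c[...,2]>z0)&(c[...,2]<z1); P=c[m]
    for _ in range(4):
        A=np.c_[P[:,0]-x,P[:,1]-y,np.ones(len(P))]; k,*_=np.linalg.lstsq(A,P[:,2],rcond=None); r=P[:,2]-A@k; P=P[abs(r)<2.5*r.std()+.01]
    return k,len(P),r.std()
def ringfit(im,x0,y0,z,r=36):
    # max mean gradient of grey along projected top/bottom union outline vs brightness: silhouette using depth
    c=cloud(im); g=((c[...,2]>z-20)&(c[...,2]<z+25)&(np.hypot(c[...,0]-x0,c[...,1]-y0)<60)).astype(float)
    def cost(p):
        S=sil(im,cyl(p[0],p[1],z-10,z+10,r)); X=np.array([q for q in cyl(p[0],p[1],z,z,1)])
        m=np.hypot(c[...,0]-p[0],c[...,1]-p[1])
        return ((S-g)**2)[W].sum()
    b=proj(im,[x0,y0,z]).astype(int); W=(slice(b[1]-35,b[1]+36),slice(b[0]-35,b[0]+36))
    res=minimize(cost,[x0,y0],method="Nelder-Mead",options=dict(initial_simplex=[[x0,y0],[x0+6,y0],[x0,y0+6]]));return res.x,res.fun,g[W].sum()
E
python3 - <<'E'
from lens import *
x,y=512,338.5
for n in("side","top"):
    im=imaging.get_image(n);c=cloud(im)
    print(n,"lens",plane(c,x,y,0,26,165,215),"ring",plane(c,x,y,29.,35,180,215),ringfit(im,x,y,187))
    v=c[np.hypot(c[...,0]-x,c[...,1]-y)<34]; v=v[v[:,2]>150]; print(np.histogram(v[:,2],np.arange(170,212,3)))
E
```

```text
side lens (array([  0.0044,  -0.0099, 190.7254]), 126, np.float64(1.8335896717206908)) ring (array([  0.0181,   0.0621, 192.7853]), 201, np.float64(5.164580308622359)) (array([513.6387, 344.3983]), np.float64(72.12259900038447), np.float64(467.0))
(array([ 0,  0,  3, 11, 12, 24, 97, 79, 36, 43,  9,  1,  0]), array([170, 173, 176, 179, 182, 185, 188, 191, 194, 197, 200, 203, 206,
       209]))
top lens (array([ -0.0028,   0.004 , 190.9397]), 305, np.float64(1.5155665789357227)) ring (array([ -0.0094,   0.0177, 195.4044]), 222, np.float64(4.507375423223132)) (array([514.5109, 340.365 ]), np.float64(65.9844367550942), np.float64(675.0))
(array([  0,   0,   2,   2,   6,  17, 220, 185,  35,  83,  21,   1,   0]), array([170, 173, 176, 179, 182, 185, 188, 191, 194, 197, 200, 203, 206,
       209]))
```

Both views show the loupe held. The plane fits say it is level (slopes under 0.01), with the lens at about z=189 and centred near (514,339). Next: carry it over the flange at about (531.5,54).

```bash
python3 -c "
from mv import *
p,M,s=frame(); delta(p+[17.5,-284.7,0]); delta(p+[17.5,-284.7,-15]);print(np.round(M,4))"
```

```text
eef [448.7684 361.7242 155.7775] z axis [-0.001  -0.0008 -1.    ] delta m [-0.1114 -0.2626  0.0002]
q [-0.754  0.578  0.041  1.776 -0.031  0.789  0.534] w 16.778921167146127 F [ 0.1727  0.2058 -1.674 ] t 9.375
eef [448.7684 361.7242 155.7775] z axis [-0.001  -0.0008 -1.    ] delta m [-0.1114 -0.2626  0.0152]
q [-0.754  0.578  0.041  1.776 -0.031  0.789  0.534] w 16.778921167146127 F [ 0.1727  0.2058 -1.674 ] t 9.375
[[-0.9428  0.3334 -0.001 ]
 [ 0.3334  0.9428 -0.0008]
 [ 0.0007 -0.0011 -1.    ]]
```

{"op": "drive_tool", "data": {
  "deltas": "-0.005 -0.012 0 0 0; -0.018 -0.042 0 0 0; -0.033 -0.078 0 0 0; -0.048 -0.113 0 0 0; -0.063 -0.148 0 0 0; -0.078 -0.183 0 0 0; -0.091 -0.214 0 0 0; -0.101 -0.238 0 0 0; -0.108 -0.255 0 0 0; -0.1114 -0.2626 0 0 0; -0.1114 -0.2626 0 0 0; -0.1114 -0.2626 0 0 0"
}}

```text
clock: 10.88
eef_pos: [466.5, 78.2, 156.5]
tool_rot: [3.141, -0.0, 2.803]
force: [-0.1, 0.8, -1.2]
width: 16.6
```

{"op": "drive_tool", "data": {
  "deltas": "0 0 0.008 0 0; 0 0 0.016 0 0; 0 0 0.022 0 0; 0 0 0.025 0 0; 0 0 0.025 0 0; 0 0 0.025 0 0"
}}

```text
clock: 11.62
eef_pos: [466.7, 77.3, 131.6]
tool_rot: [3.141, 0.0, 2.802]
force: [-0.4, 0.0, -0.5]
width: 16.7
```

```bash
cat > chk.py <<'E'
from lens import *
p,M,s=frame();print(p,s["width"],s["force"],s["clock"],s["tool_rot"])
x,y,z=p[0]+65.5,p[1]-22.9,p[2]+33.2
o=[]
for n in("side","top"):
    im=imaging.get_image(n);c=cloud(im)
    print(n,"lens",plane(c,x,y,0,26,z-12,z+12))
    I,T=up(im,proj(im,[545,50,110]),40,30,5)
    for zz in(-10,10): circ(I,T,im,x,y,z+zz,36,(0,0,255))
    circ(I,T,im,531.5,54.3,3,38,(0,255,0));circ(I,T,im,531.5,54.3,13,38,(0,255,0))
    P=c[cut(c,583,612,52,80,140,190)];P=P[P[:,0]>x+45];print(" pointer",P.mean(0),len(P))
    R_=c[(np.hypot(c[...,0]-x,c[...,1]-y)<50)&(c[...,2]>z-13)&(c[...,2]<z+20)]
    print(" extents",np.percentile(R_,[1,99],axis=0).tolist())
    for th in("pointer_tip","loupe_lens"): print(th,[(round(q["score"],2),q["point"]) for q in models.landmark_of(im,th)])
    o.append(I)
import sys
cv2.imwrite(f"pics/{sys.argv[1]}.png",np.vstack(o))
E
python3 chk.py k1
```

```text
[466.7312  77.2554 131.6272] 16.693696827220837 [-0.3776  0.0458 -0.5254] 11.625 [3.1414 0.0003 2.8016]
side lens (array([  0.0017,  -0.0039, 166.6174]), 187, np.float64(1.366548941664339))
 pointer [601.3829  62.2054 164.3963] 25
 extents [[488.073516488935, 20.337982608124783, 155.10782098051752], [562.7170339662715, 88.9388399627193, 176.71332954283847]]
pointer_tip [(0.5, [327.1, 182.4]), (0.48, [357.6, 267.7])]
loupe_lens [(0.84, [315.4, 191.0]), (0.36, [420.8, 282.3]), (0.34, [312.1, 232.5])]
top lens (array([0., 0., 0.]), 0, np.float64(nan))
 pointer [609.4991  63.4114 166.2742] 5
  ret = _var(a, axis=axis, dtype=dtype, out=out, ddof=ddof,
  arrmean = um.true_divide(arrmean, div, out=arrmean,
  ret = ret.dtype.type(ret / rcount)
Traceback (most recent call last):
  File "chk.py", line 13, in <module>
    print(" extents",np.percentile(R_,[1,99],axis=0).tolist())
                     ~~~~~~~~~~~~~^^^^^^^^^^^^^^^^^^
IndexError: index -1 is out of bounds for axis 0 with size 0
```

```bash
cat > chk.py <<'E'
from lens import *
import sys
p,M,s=frame();print(p,s["width"],s["force"],s["clock"],s["tool_rot"])
x,y,z=p[0]+65.5,p[1]-22.9,p[2]+33.2
im=imaging.get_image("side");c=cloud(im);cv2.imwrite("pics/raw.png",im["color"][...,::-1])
print("lens",plane(c,x,y,0,26,z-12,z+12))
I,T=up(im,proj(im,[555,50,100]),40,34,9)
for zz in(-10,10): circ(I,T,im,x,y,z+zz,36,(0,0,255))
circ(I,T,im,531.5,54.3,3,38,(0,255,0));circ(I,T,im,531.5,54.3,13,38,(0,255,0));circ(I,T,im,531.5,54.3,47,20,(0,255,0))
cx,cy=627,57.8
for zz in(37,100,158,164,170,243): cv2.circle(I,T(proj(im,[cx,cy,zz])),2,(255,0,255),-1)
psi=np.radians(-10)
for zz in(158,164,170): cv2.circle(I,T(proj(im,[cx-40*np.cos(psi),cy-40*np.sin(psi),zz])),2,(0,255,255),-1)
cv2.imwrite(f"pics/{sys.argv[1]}.png",I)
E
python3 chk.py k2
```

```text
[466.7038  77.2916 131.6988] 16.445052006383566 [ 0.6779 -0.2956 -1.6794] 11.825 [3.1414 0.0004 2.8017]
lens (array([ -0.01  ,   0.0011, 166.1435]), 195, np.float64(1.7433784082548458))
```

View pics/k2.png

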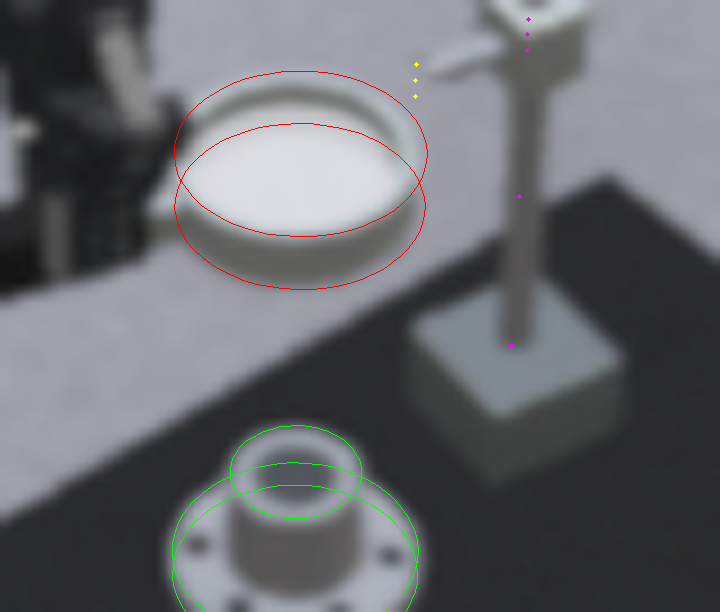

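```bash
python3 - <<'E'
from lens import *
im=imaging.get_image("side"); top=imaging.get_image("top")
t=dict(top); t["color"]=cv2.imread("pics/t0.png")[...,::-1]
s=dict(im); s["color"]=cv2.imread("pics/s0.png")[...,::-1]
cx,cy,psi=627,57.8,np.radians(-8)
out=[]
for i,ctr in((s,[620,57,140]),(t,[620,57,140])):
    I,T=up(i,proj(i,ctr),20,30 if i is s else 25,10)
    if i is s: Ts=T
    c,q=np.cos(psi),np.sin(psi)
    for u in(-25,25):
        for v in(-25,25): cv2.circle(I,T(proj(i,[cx+c*u-q*v,cy+q*u+c*v,37])),2,(255,0,255),-1)
    for z in(243,): cv2.circle(I,T(proj(i,[cx,cy,z])),2,(0,0,255),-1)
    for z in(160,164,168): cv2.circle(I,T(proj(i,[cx-40*c,cy-40*q,z])),1,(0,255,0),-1)
    print(I.shape); out.append(I)
h=600; o=np.zeros((h,800,3),np.uint8); o[:600,:400]=out[0]; o[:500,400:]=out[1]; cv2.imwrite("pics/p1.png",o)
E
```

```text
(600, 400, 3)
(500, 400, 3)
```

View pics/p1.png

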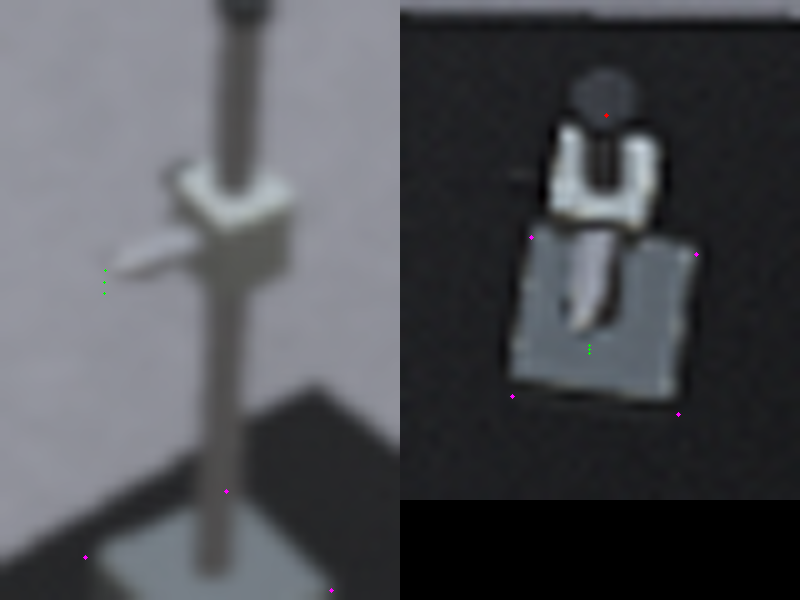

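```bash
python3 - <<'E'
from lens import *
from scipy.optimize import least_squares
im=imaging.get_image("side"); t=imaging.get_image("top")
def inv(i,ctr,hw,hh,s,px): u,v=[int(a) for a in np.array(proj(i,ctr))-[hw,hh]]; return (np.array(px)+.5)/s-.5+[u,v]
S=lambda px:inv(im,[620,57,140],20,30,10,px); Tt=lambda px:inv(t,[620,57,140],20,25,10,np.array(px)-[400,0])
obs=[(im,(-25,25),S((97,552))),(im,(-25+0,-25),None),(im,(25,-25),S((335,582)))]
T4=[(t,(25,25),Tt((535,228))),(t,(25,-25),Tt((697,245))),(t,(-25,25),Tt((512,380))),(t,(-25,-25),Tt((675,398)))]
def crn(p,u): c,q=np.cos(p[2]),np.sin(p[2]); return [p[0]+c*u[0]-q*u[1],p[1]+q*u[0]+c*u[1],37]
O=[o for o in obs if o[2] is not None]+T4
for name,sel in(("both",O),("side",O[:2]),("top",T4)):
    # free psi only when top present
    f=lambda p:np.concatenate([proj(o[0],crn([p[0],p[1],p[2]],o[1]))-o[2] for o in sel])
    r=least_squares(f,[627,58,-.14]);p=r.x;print(name,p,np.degrees(p[2]),np.round(r.fun,2))
    tip=lambda z,d=40:[p[0]-d*np.cos(p[2]),p[1]-d*np.sin(p[2]),z]
    for i,px,nm in((im,S((107,272)),"side"),(t,Tt((580,332)),"top")):
        rr=least_squares(lambda z:proj(i,tip(z[0]))-px,[165]); 
        print("  tip z",nm,rr.x,rr.fun)
    i,px=im,S((243,14)); rr=least_squares(lambda z:proj(im,[p[0],p[1],z[0]])-px,[240]);print("  col px->z",rr.x,rr.fun)
    px=Tt((603,97)); rr=least_squares(lambda z:proj(t,[p[0],p[1],z[0]])-px,[240]);print("  coltop top->z",rr.x,rr.fun)
E
```

```text
both [630.7272  57.7805  -0.1515] -8.682740820739742 [-0.19 -0.19  0.5   0.25 -0.29 -0.41 -0.09 -0.17 -0.08  0.31  0.18  0.48]
  tip z side [164.8958] [0.678  0.0229]
  tip z top [167.5066] [ 0.696  -0.0056]
  col px->z [233.532] [0.4373 0.0236]
  coltop top->z [245.6812] [0.3129 0.003 ]
side [630.5181  58.2009  -0.1346] -7.710389062213875 [-0.38 -0.09  0.38  0.07]
  tip z side [165.2255] [0.663  0.0223]
  tip z top [168.6599] [ 0.7935 -0.0056]
  col px->z [233.4312] [0.2638 0.0142]
  coltop top->z [246.3731] [0.146  0.0012]
top [630.8879  57.5672  -0.1562] -8.948870438309187 [-0.17 -0.5   0.01 -0.19 -0.04  0.21  0.2   0.46]
  tip z side [164.8014] [0.7366 0.0249]
  tip z top [166.7724] [ 0.7057 -0.0056]
  col px->z [233.553] [0.5398 0.0293]
  coltop top->z [245.1617] [0.3965 0.0041]
```

```bash
python3 - <<'E'
from lens import *
im=imaging.get_image("side"); top=imaging.get_image("top")
for nm,i,f in(("side",im,"s0"),("top",top,"t0")):
    g=cv2.imread(f"pics/{f}.png").astype(float).mean(-1)
    b=proj(i,[531,54,15]).astype(int); W=(slice(b[1]-22,b[1]+20),slice(b[0]-19,b[0]+20))
    G=g[W]; lo=np.percentile(G,15)
    for th in(70,85,100):
        m=(G>th).astype(np.uint8); n,L,st,_=cv2.connectedComponentsWithStats(m); lab=L[b[1]-W[0].start+4,b[0]-W[1].start+0]
        lab=1+np.argmax([ (L[10:30,8:30]==k).sum() for k in range(1,n)])
        m=(L==lab).astype(np.uint8); cs,_=cv2.findContours(m,cv2.RETR_EXTERNAL,cv2.CHAIN_APPROX_NONE); mm=np.zeros_like(m);cv2.drawContours(mm,cs,-1,1,-1)
        def cost(p): 
            return ((np.maximum(sil(i,cyl(p[0],p[1],3,13,38)),sil(i,cyl(p[0],p[1],13,47,20)))[W]-mm)**2).sum()
        r=minimize(cost,[531,54],method="Nelder-Mead",options=dict(initial_simplex=[[531,54],[537,54],[531,60]]));print(nm,th,r.x,r.fun,mm.sum())
# current lens: side view bright ring+lens silhouette
p,M,s=frame();x,y,z=p[0]+65.5,p[1]-22.9,p[2]+33.2;print("lens est",x,y,z)
E
```

```text
side 70 [532.5811  55.8163] 16.45042675893887 567
side 85 [533.0517  56.5642] 17.83034217608612 529
side 100 [532.7331  56.5902] 38.17533256439831 500
top 70 [533.4021  53.3361] 9.377054978854286 509
top 85 [532.7949  53.3841] 8.972918108419838 496
top 100 [532.8027  53.5632] 17.2481353325644 478
lens est 532.0426956842803 54.36535915088158 164.70136242224805
```

View pics/raw.png

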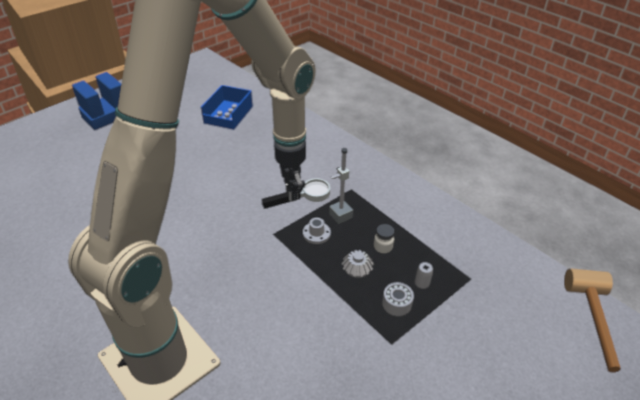

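The loupe (316,188) is held above the flange (317,230) and clear of the pointer (335,176). The parts, jar and socket are where they were. Handing in.

```bash
python3 -c "
from mv import *
p,M,s=frame();print(p,s['qd'],s['width'],s['force'],s['clock']);print(ctrl.finish_job())"
```

```text
[466.5427  77.2654 131.5014] [-0.0009  0.0019  0.0014  0.0015 -0.0003 -0.0009 -0.0001] 17.042183834446426 [-0.3686  0.7792 -1.7215] 12.175
the job is handed in; nothing more can be done
None
```

The part to inspect is the flange, as the gauge stands right behind it. I picked the loupe up by its handle and handed the job in with it held still over the flange, at 12.2 s; no verdict was reported.

**First grasp:** it closed on nothing. The cameras showed the real fingertips about 30 mm above the reported TCP height. I allowed for that, went deeper and got the handle on the second try, with about 17 mm between the fingers against the handle's 18 mm.

**Last checks:**

| Check | Lens | Target |
|---|---|---|
| Centre x, y (mm) | about (532, 54.5) | flange at (532.8, 54.7) |
| Height (mm) | about 164.7 | pointer at about 164.5 |
| Level | tilt slopes 0.01 or less | 0 |

- **Motion and contact:** the joints were still to within 0.002 rad/s, and the force on the tool was about what the loupe weighs. The side view showed the loupe clear of the pointer and everything else in place.
- **Pointer height:** the estimates ranged from 163.6 to 168.7 mm depending on camera and method.
- **Flange position:** the two cameras differ by about 3 mm in y.
- **One check not possible:** the arm hid the lens from the top camera at the end. The final lens position therefore rests on the side view and the arm's own reading.

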